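# Park the tea chest in the tray corner and shut its drawer

### The arm

A 7-joint arm with a two-finger parallel gripper is mounted at the origin on a cart in front of the work surface, level with it; the furniture and walls round the work are solid. World frame = base frame: x ahead of the robot, y to its left, z up, the work surface at z = 0. Lengths are in m, angles in rad, forces in N, time in s.
With the tool pointing down it reaches from about 0.35 to 0.775 m from the base axis. Payload 3.1 kg.
Tool frame: the origin (TCP) lies on the centre line of the jaws, within the pads' length; the fingertips stand 17 mm ahead of it and the grasp point (between the pads) lies 2 mm behind it; z points along the fingers, y is the line along which they close (so a half turn about z gives the same grasp; the last joint's range is limited). The gripper opens to 85 mm and grips with 20 to 120 N. Pads are 22 mm wide; open, the fingers measure 114 mm over their backs; the gripper's body (76 mm by 85 mm) begins 54 mm behind the grasp point. The pads swing forward as they close: fully open they stand 13 mm farther back than shut.
Start: joints at [-1.204, 0.311, 0.014, 1.512, -0.004, 1.319, -0.027], TCP at [0.219, 0.505, 0.248] pointing down, gripper open.
Joint ranges: [-2.7, 2.7], [-0.3, 1.91], [-1.27, 1.3], [0.12, 2.57], [-1.44, 4.58], [0.2, 2.03], [-3.05, 3.05]. Speed limits (rad/s): [2.79, 2.79, 3.14, 3.14, 3.14, 3.14, 3.14].

### API

Orientations are given as a unit quaternion [x, y, z, w].
In Python, from cell import bot gives the robot as it stands.
- The arm moves only by the tool send_rows, never from a script. Its argument "moves" is text: rows parted by semicolons, each of 5 numbers parted by spaces: the opening, from 0 (shut) to 1 (fully open), then the shift along the tool's x, y, z in mm, then the turn about the tool's z in degrees. In form: jaw dx dy dz roll; .... A call has 1 to 5 rows; each row shifts and turns the commanded pose from where the row before left it, along the tool's axes as they then stand; what a row does not reach is not made up. A row lasts 1/10 s, in which the tool goes at most 50 mm and 8.59 degrees, less where a joint would pass 70% of its speed; a pose out of reach is approached as far as the arm can. A call with a gripper value outside its range is refused whole. The fingers move at their own pace and stop on an object; "newtons" is the grip in N (left out, the last holds). Time passes only in rows, so rows that do not move let the fingers close. It gives the time, the measured TCP pose, the force, the opening and the grip force at its end, in the units of the state.
- bot.read_state(): the state, without advancing time (a new reading comes with each control period).
- bot.read_camera(name): name is "scene" or "top" or "wrist"; returns (picture, depth): 420x560x3 uint8, blue, green, red; 420x560 float32, m along the optical axis (not along the pixel's ray), 0 where there is no reading.
- bot.camera_model(name): a dict with "fx", "fy", "cx", "cy" (pixels), "k1" (the pictures are not rectified: a ray, as slopes to the right and down, at radius r is drawn at 1 + k1 r^2 times it, then the intrinsics apply), "world_from_camera" (4x4, takes a point from camera to world coordinates). Camera axes: x right, y down, z forward; pixel columns grow to the right and rows downward; lengths in m; the calibration is good to about 2 mm. A picture is of the moment at which its call begins: read the wrist's pose just before it. camera_model takes no time and is no camera call; for the wrist camera it gives the pose at the moment of the call.
- bot.finish_job(): hands the job in; it is judged then, once.
The state is a dict: "time": time; "qpos": joint angles; "qd": joint speeds; "joint_torque": joint torques, N m; "tool_pos": TCP position; "orientation": TCP orientation; "force": force on the tool from outside, world axes, zero at the start; "ft_torque": the same for the moment, N m; "opening": finger opening in m; "gripper_force": force on a finger pad.
Only numpy, scipy, OpenCV 4.12 (cv2) and the standard library are available. Lean on these libraries where they do the work, as an engineer would, in place of code of your own. Each camera call takes 0.05 s, during which the arm holds its last target. There are 200 camera calls.

### The job

Tidy the tea tray: slide the wooden tea chest into the corner of the tray where the two raised edges meet, its back against the right-hand raised edge and its end against the far one, square and flush along both, and push its drawer fully home. Slide the chest rather than lifting or tipping it, leave it standing on the tray with its drawer facing the open left side of the tray, and leave the other things where they are.

Things in the scene. Friction and masses are not known exactly. Their poses are not given: they have to be found in the camera images.
- tray: Flat light-wood tray on short feet, fixed to the worktop, 240 (x) x 380 (y) mm; its flat upper surface is 18 mm above the worktop. Raised edges 10 mm thick stand 22 mm above that surface along the whole back (+x) and the whole right side (-y); the front (-x) and the left (+y) are open. Origin: centre of its footprint on the worktop; x to the back, y to the left, z up.
- tray_corner (a point): The inner corner of the tray, where the inner faces of the back and the right raised edges meet, on the tray's upper surface (110 mm in x and -180 mm in y from the tray's centre). Axes as the tray's: the back edge's inner face is the plane x = 0 of this frame, the right edge's is y = 0; the free tray surface lies toward -x and +y.
- chest: Dark-wood tea chest, loose on the tray, about 0.6 kg: carcass 100 (x) x 150 (y) x 60 (z) mm, flat sides, closed flat top. Its front (-x) is a drawer and faces roughly the tray's left. Parked: chest x along the tray's -y, its 150 mm back (+x) on the right edge and its 100 mm end (+y) on the back edge. Origin: centre of the carcass's underside; x from front to back, z up.
- chest_corner (a point): The lower corner of the chest that goes into the tray's corner: 50 mm in x and +75 mm in y from the chest's origin, at its underside; axes as the chest's.
- drawer (a joint): How far the drawer stands out of the chest's front, in m: 0 fully home, 0.060 pulled right out. It slides along the chest's x with about 2 N of friction and stays where it is left.
- drawer_face (a point): Centre of the outer face of the drawer front, 25 mm above the chest's underside; the face is flat, looks to the chest's -x and moves with the drawer. The front is 12 mm thick, 148 mm wide and spans 2 to 58 mm above the chest's underside, with a finger notch 44 mm wide and 14 mm deep in the middle of its upper edge. When the drawer is home this point is 62 mm in front of the chest's origin.
- tin: Round tin, 75 mm across, 58 mm high, standing loose on the front left of the tray; origin at the centre of its underside. Leave alone.
- tea_light: Tea light in a metal cup, 38 mm across, 15 mm high, standing loose on the back left of the tray; origin at the centre of its underside. Leave alone.
- mug: Mug, 86 x 118 x 96 mm, standing on the cooktop right of the tray; leave alone.
- beaker: White beaker, 76 mm across, 105 mm high, standing rim down on the cooktop right of the tray; leave alone.
- spice_b: Spice jar, 47 mm across, 98 mm high, standing on the cooktop right of the tray; leave alone.

How it is judged:
At the end, for the whole second after the job is handed in: The chest stands level on the tray at rest, its corner within 4 mm of the inner faces of the back and of the right raised edge, less than 0.03 rad out of square with the tray, its back along the right edge, and the drawer is less than 3 mm open (x of chest_corner in the frame of tray_corner between -0.004 and 0.003 m and y of chest_corner in the frame of tray_corner between -0.003 and 0.004 m and z of chest_corner in the frame of tray_corner below 0.003 m and angle between the x axis of chest and the y axis of tray, either way round below 0.03 rad and angle between chest's own z axis and vertical below 0.03 rad and value of joint drawer below 0.003 m and linear speed of chest below 0.01 m/s); the robot touches nothing.
It fails at once if the tin, tea light, mug, beaker or spice jar is pushed more than 20 mm from its place (distance of any of tin, tea_light, mug, beaker, spice_b from where it was at the start of the episode above 0.02 m).
It fails at once if the chest is tipped up or lifted (angle between chest's own z axis and vertical above 0.25 rad or z of chest_corner in the frame of tray_corner above 0.04 m).
It also fails if it takes over 64 s, if anything falls off the work surface, if the arm or the gripper's body presses on something with over 40 N, if the wrist force passes 120 N, or if a joint passes its speed limit or range.

## Working session

There is one attempt and no reset: what is moved stays moved. The work goes in short steps, Python scripts to look and compute and a tool call to move; the robot and the scene stay as the last step left them, time stands still between calls to the robot, and variables do not carry over. Pictures are saved under pics/ and viewed, at most 10 in all, crops included, and the job is handed in when it is done.

Besides the shell and the picture viewer there is one more tool, called after "Emit:" as a command line: name --argument value ..., lists and objects as JSON in quotes. send_rows: Moves the arm, as the interface text tells. Its arguments: {"type":"object","properties":{"moves":{"type":"string"},"newtons":{"type":"number"}},"required":["moves"]}

```bash
mkdir -p pics; ls; cat > h.py <<'E'
import numpy as np,cv2
from cell import bot
def ray(m,u,v):
    K=np.array([[m['fx'],0,m['cx']],[0,m['fy'],m['cy']],[0,0,1.]])
    p=cv2.undistortPoints(np.array([[[u,v]]],float),K,np.array([m['k1'],0,0,0.]))[0,0]
    return np.array([p[0],p[1],1.])
def onplane(m,u,v,z):
    T=np.array(m['world_from_camera']);d=T[:3,:3]@ray(m,u,v);o=T[:3,3]
    return o+d*(z-o[2])/d[2]
def cloud(m,depth):
    h,w=depth.shape
    K=np.array([[m['fx'],0,m['cx']],[0,m['fy'],m['cy']],[0,0,1.]])
    vv,uu=np.mgrid[:h,:w]
    p=cv2.undistortPoints(np.stack([uu,vv],-1).reshape(-1,1,2).astype(float),K,np.array([m['k1'],0,0,0.])).reshape(h,w,2)
    P=np.dstack([p*depth[...,None],depth])
    T=np.array(m['world_from_camera'])
    return P@T[:3,:3].T+T[:3,3]
E
python3 - <<'E'
from h import *
np.set_printoptions(precision=4,suppress=True)
for n in('top','scene'):
    m=bot.camera_model(n);p,d=bot.read_camera(n);cv2.imwrite(f'pics/{n}0.png',cv2.resize(p,(784,588)));np.savez(f'{n}0.npz',p=p,d=d);print(n,np.array(m['world_from_camera']),m['fx'],m['k1'])
s=bot.read_state();print(s)
E
```

```text
pics
top [[ 0.0278 -0.9964  0.0804  0.4123]
 [-0.9994 -0.0291 -0.016  -0.1959]
 [ 0.0183 -0.0799 -0.9966  1.0113]
 [ 0.      0.      0.      1.    ]] 421.09814033739167 -0.09737532759705742
scene [[ 0.7654 -0.4353  0.474   0.0112]
 [-0.6434 -0.5329  0.5496 -0.7744]
 [ 0.0134 -0.7256 -0.688   0.7806]
 [ 0.      0.      0.      1.    ]] 484.55763448553324 -0.07378355391184467
{'time': 0.1, 'qpos': array([-1.2037,  0.3116,  0.014 ,  1.5129, -0.0044,  1.3192, -0.0272]), 'qd': array([ 0.0008, -0.0004, -0.0011, -0.0046, -0.0003, -0.0002, -0.0008]), 'joint_torque': array([  0.001 , -38.0852,   0.1469, -23.124 ,   0.0123,   0.0081,
        -0.    ]), 'tool_pos': array([0.2184, 0.5041, 0.2473]), 'orientation': array([ 0.2029,  0.9792, -0.001 , -0.0002]), 'force': array([ 0.1426,  0.0603, -0.0489]), 'ft_torque': array([-0.0317, -0.0076,  0.0367]), 'gripper_force': 0.0, 'opening': 0.08527173694364004}
```

View pics/top0.png

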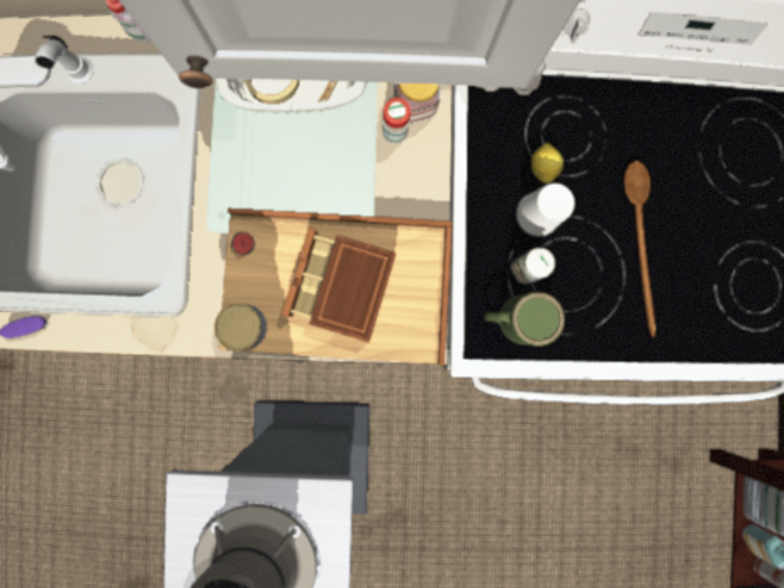

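View pics/scene0.png

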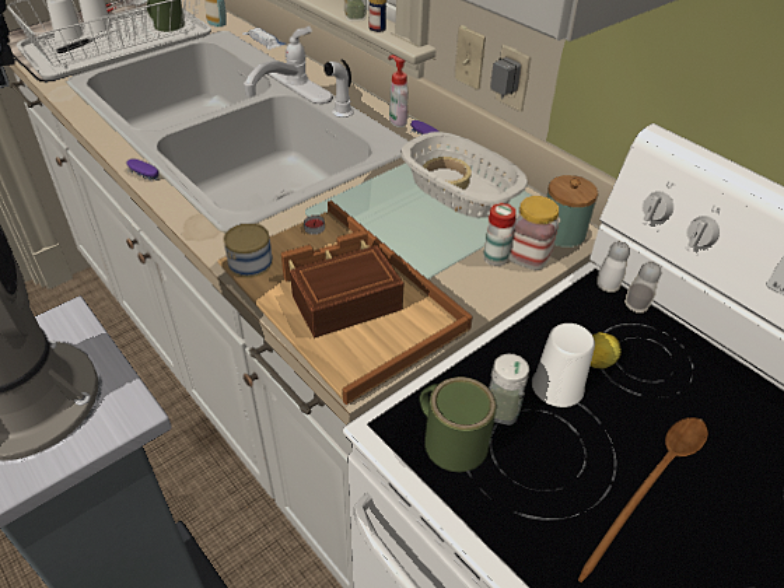

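```bash
python3 - <<'E'
from h import *
f=np.load('top0.npz');p=f['p'];d=f['d']
c=p[140:270,150:340];cv2.imwrite('pics/crop0.png',cv2.resize(c,None,fx=4.2,fy=4.2,interpolation=cv2.INTER_CUBIC))
m=bot.camera_model('top');P=cloud(m,d);Z=P[...,2]
k=np.zeros(Z.shape,np.uint8);k[140:270,195:300]=((Z>.068)&(Z<.09))[140:270,195:300]
n,l,s,_=cv2.connectedComponentsWithStats(k)
for i in range(1,n):
    if s[i,4]>80:
        q=P[l==i];print(s[i],q[:,2].mean(),cv2.minAreaRect(q[:,:2].astype(np.float32)),q.min(0),q.max(0))
for (u,v) in [(190,150),(240,225),(300,200),(300,240),(320,190),(319,240),(250,155)]:print(u,v,P[v,u])
E
```

```text
[214 162  11  23 132] 0.07506544476519976 ((0.5416386127471924, -0.07931534200906754), (0.012458378449082375, 0.05138549581170082), 75.34107971191406) [ 0.51681799 -0.09073568  0.06846927] [ 0.56681731 -0.06918878  0.07920537]
[ 221  168   62   76 3012] 0.07784527664208765 ((0.47169584035873413, -0.1548989713191986), (0.10033471882343292, 0.1506059765815735), 74.73249053955078) [ 0.38834809 -0.22162006  0.07112173] [ 0.55476852 -0.08939637  0.08359025]
[202 203  10  23 122] 0.07510391377743848 ((0.4492935538291931, -0.054195836186409), (0.012051599100232124, 0.05060936138033867), 74.80305480957031) [ 0.42451265 -0.0653187   0.06827978] [ 0.47389249 -0.04622543  0.08051347]
190 150 [ 0.59897246 -0.00544993  0.04034935]
240 225 [ 0.42694944 -0.13108088  0.07539781]
300 200 [ 0.49095649 -0.26700261  0.01834114]
300 240 [ 0.39657887 -0.26929079  0.01789332]
320 190 [ 0.51400182 -0.31158982  0.03914853]
319 240 [ 0.39653961 -0.32394569 -0.0643347 ]
250 155 [ 0.59081347 -0.14633736  0.04192749]
```

View pics/crop0.png

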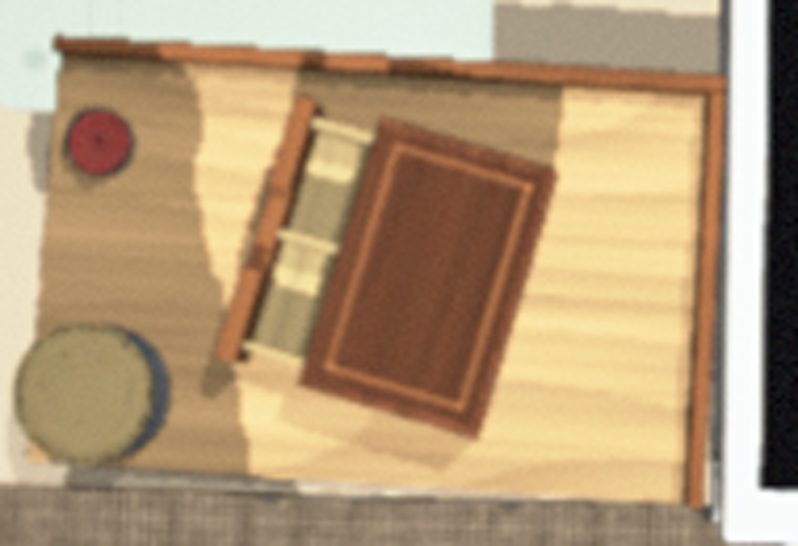

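```bash
python3 - <<'E'
from h import *
np.set_printoptions(precision=4,suppress=True)
f=np.load('top0.npz');d=f['d']
m=bot.camera_model('top');P=cloud(m,d);Z=P[...,2]
def fit(msk,ax):
    q=P[msk][:,:2]
    a,b=q[:,1-ax],q[:,ax]
    for _ in range(4):
        c=np.polyfit(a,b,1);r=b-np.polyval(c,a);k=abs(r)<.008;a,b=a[k],b[k]
    r=b-np.polyval(c,a)
    return c,len(a),np.percentile(r,[2,25,75,98]),a.min(),a.max()
r=(Z>.033)&(Z<.046)
A=r&(P[...,0]>.55)&(P[...,0]<.64)&(P[...,1]<.04)&(P[...,1]>-.30)
B=r&(P[...,1]<-.27)&(P[...,1]>-.34)&(P[...,0]<.59)&(P[...,0]>.36)
print(fit(A,0));print(fit(B,1))
for n,z,(lo,hi) in[('tealight',.033,(.028,.04)),('tin',.076,(.07,.085))]:
    k=(Z>lo)&(Z<hi)&(P[...,1]>-.03)&(P[...,1]<.1)&(P[...,0]>.35)&(P[...,0]<.58)
    q=P[k];print(n,len(q),np.median(q,0),q.min(0),q.max(0))
print(fit((Z>.068)&(Z<.085)&(P[...,1]>-.0915)&(P[...,1]<-.03)&(P[...,0]<.57)&(P[...,0]>.4)&((P[...,0]-.4717)*.264+(P[...,1]+.1549)*.965>.06),1))
# front face distance
q=P[(Z>.068)&(Z<.085)&(P[...,0]<.58)&(P[...,0]>.38)&(P[...,1]<-.03)&(P[...,1]>-.24)][:,:2]-[.4717,-.1549]
s=q@[.264,.965];t=q@[.965,-.264];print(np.percentile(s[s>.06],[2,50,98]),t[s>.06].min(),t[s>.06].max())
E
```

```text
(array([0.0319, 0.5965]), 651, array([-0.0047, -0.0027,  0.0025,  0.0056]), np.float64(-0.298843727894496), np.float64(0.039803269597555174))
(array([-0.0212, -0.2963]), 417, array([-0.0053, -0.0024,  0.0024,  0.0052]), np.float64(0.3608813394770184), np.float64(0.5898198275993535))
tealight 74 [0.542  0.0254 0.0309] [ 0.3751 -0.0117  0.028 ] [0.564  0.0533 0.0396]
tin 861 [0.4036 0.0266 0.0731] [ 0.3667 -0.0115  0.0701] [0.4403 0.0649 0.0794]
(array([-0.268 ,  0.0653]), 254, array([-0.0057, -0.0032,  0.0029,  0.0066]), np.float64(0.42451265273296773), np.float64(0.5668173104665613))
[0.0853 0.0906 0.0972] -0.07352193503696436 0.07324191756209088
```

Emit:
send_rows --moves "1 -36 -29 0 0;1 -36 -29 0 0;1 -36 -29 0 0;1 -36 -29 0 0;1 -36 -29 0 0"

```text
time: 0.6
tool_pos: [0.3265, 0.2981, 0.2479]
orientation: [0.203, 0.979, -0.0, -0.0]
force: [1.2, 0.4, 0.0]
opening: 0.0859
gripper_force: 0.0
```

Emit:
send_rows --moves "1 -36 -29 0 0;1 -36 -29 0 0;1 -36 -29 0 0;1 -36 -29 0 0;1 -36 -29 0 0"

```text
time: 1.1
tool_pos: [0.4339, 0.0938, 0.2481]
orientation: [0.203, 0.979, 0.0, -0.0]
force: [0.6, 0.2, 0.2]
opening: 0.0854
gripper_force: 0.0
```

Emit:
send_rows --moves "1 -36 -29 0 0;1 -36 -29 0 0;1 -36 -29 0 0;1 0 0 0 8;1 0 0 0 8"

```text
time: 1.6
tool_pos: [0.4982, -0.0296, 0.2477]
orientation: [0.342, 0.94, -0.001, -0.0]
force: [0.2, 0.8, -0.5]
opening: 0.0857
gripper_force: 0.0
```

Emit:
send_rows --moves "1 0 0 0 8;1 0 0 0 8;1 0 0 0 8;1 0 0 0 8;1 0 0 0 8"

```text
time: 2.1
tool_pos: [0.4978, -0.0272, 0.2478]
orientation: [0.641, 0.767, -0.0, -0.0]
force: [0.7, -0.0, -0.8]
opening: 0.0851
gripper_force: 0.0
```

Emit:
send_rows --moves "1 0 0 20 8;1 0 0 20 8;1 0 0 20 8;1 0 0 20 2;1 0 0 0 0"

```text
time: 2.6
tool_pos: [0.4955, -0.0267, 0.1654]
orientation: [0.795, 0.606, -0.003, -0.002]
force: [-0.1, 1.1, -0.2]
opening: 0.0856
gripper_force: 0.0
```

Emit:
send_rows --moves "1 0 10 30 0;1 0 0 30 0;1 0 0 30 0;1 0 0 20 0;1 0 0 0 0"

```text
time: 3.1
tool_pos: [0.5058, -0.0295, 0.0564]
orientation: [0.795, 0.606, -0.002, -0.002]
force: [-1.1, -0.2, 0.5]
opening: 0.0851
gripper_force: 0.0
```

```bash
python3 - <<'E'
from h import *
p,d=bot.read_camera('scene');cv2.imwrite('pics/s1.png',cv2.resize(p[130:310,150:390],None,fx=3.2,fy=3.2,interpolation=cv2.INTER_CUBIC))
print(bot.read_state()['tool_pos'])
E
```

```text
[ 0.50734204 -0.02979488  0.05804809]
```

View pics/s1.png

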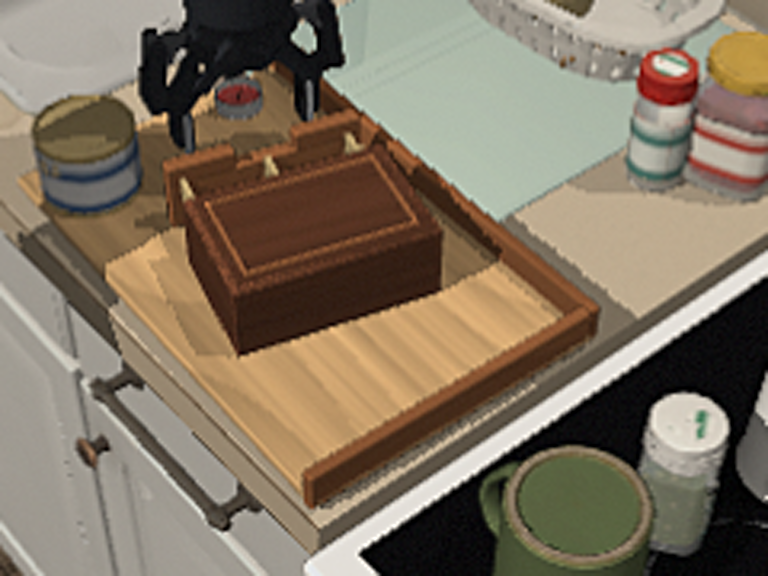

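Emit:
send_rows --moves "1 0 0 9 0;1 0 0 8 0;1 -6 0 0 0;1 -6 0 0 0;1 -3 0 0 0"

```text
time: 3.65
tool_pos: [0.5039, -0.0458, 0.0418]
orientation: [0.796, 0.605, 0.0, 0.001]
force: [0.0, -0.1, 0.1]
opening: 0.0852
gripper_force: 0.0
```

Emit:
send_rows --moves "1 -3 0 0 0;1 -3 0 0 0;1 -3 0 0 0;1 -3 0 0 0;1 0 0 0 0"

```text
time: 4.15
tool_pos: [0.501, -0.0561, 0.0415]
orientation: [0.796, 0.606, 0.0, 0.0]
force: [0.1, 1.0, -0.3]
opening: 0.0857
gripper_force: 0.5
```

Emit:
send_rows --moves "1 -5 1 0 0;1 -5 1 0 0;1 -5 1 0 0;1 -5 1 0 0;1 -5 1 0 0"

```text
time: 4.65
tool_pos: [0.4985, -0.0818, 0.0412]
orientation: [0.796, 0.606, -0.0, -0.0]
force: [-1.6, 1.9, 2.1]
opening: 0.0854
gripper_force: 1.0
```

Emit:
send_rows --moves "1 -6 1 0 -1.2;1 -6 1 0 -1.2;1 -6 1 0 -1.2;1 -6 1 0 -1.2;1 -6 1 0 -1.2"

```text
time: 5.15
tool_pos: [0.4964, -0.1121, 0.041]
orientation: [0.763, 0.647, -0.0, -0.0]
force: [-0.7, 2.8, 0.8]
opening: 0.0854
gripper_force: 1.1
```

```bash
cat > see.py <<'E'
from h import *
import sys
np.set_printoptions(precision=4,suppress=True)
s=bot.read_state();p,d=bot.read_camera('top');m=bot.camera_model('top')
P=cloud(m,d);Z=P[...,2]
print(s['time'],s['tool_pos'],s['force'])
k=((Z>.071)&(Z<.086)&(P[...,0]>.37)&(P[...,0]<.6)&(P[...,1]<-.03)&(P[...,1]>-.32)).astype(np.uint8)
n,l,st,_=cv2.connectedComponentsWithStats(k)
for i in range(1,n):
    if st[i,4]>60:
        q=P[l==i][:,:2];print(st[i,4],cv2.minAreaRect(q.astype(np.float32)),q.min(0),q.max(0))
if len(sys.argv)>1:cv2.imwrite(f'pics/{sys.argv[1]}.png',cv2.resize(p[140:270,150:340],None,fx=4.2,fy=4.2,interpolation=cv2.INTER_CUBIC))
E
python3 see.py t1
```

```text
5.15 [ 0.4964 -0.1121  0.041 ] [-0.7229  2.8478  0.8176]
3022 ((0.47705042362213135, -0.17739512026309967), (0.11337076127529144, 0.15025168657302856), 79.90062713623047) [ 0.394  -0.2441] [ 0.5552 -0.1112]
```

View pics/t1.png

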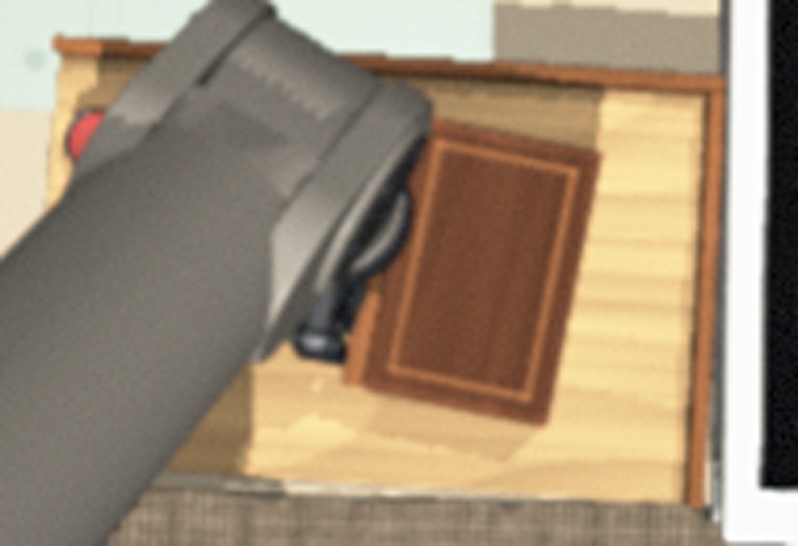

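Emit:
send_rows --moves "1 -6 2 0 -0.8;1 -6 2 0 -0.8;1 -6 2 0 -0.8;1 -6 2 0 -0.8;1 -6 2 0 -0.8"

```text
time: 5.7
tool_pos: [0.5027, -0.1434, 0.0412]
orientation: [0.739, 0.673, -0.0, -0.0]
force: [-0.4, 1.8, -0.1]
opening: 0.0852
gripper_force: 1.0
```

Emit:
send_rows --moves "1 -5 2 0 -0.8;1 -5 2 0 -0.8;1 -5 2 0 -0.8;1 -5 2 0 -0.8;1 -5 2 0 -0.8"

```text
time: 6.2
tool_pos: [0.5112, -0.1687, 0.0413]
orientation: [0.715, 0.699, -0.0, -0.0]
force: [-1.4, 2.0, -0.9]
opening: 0.0852
gripper_force: 1.0
```

```bash
python3 see.py
```

```text
6.2 [ 0.5112 -0.1687  0.0413] [-1.4283  1.9896 -0.9198]
2723 ((0.4943363070487976, -0.23761789500713348), (0.11195024102926254, 0.1501861959695816), 86.38381958007812) [ 0.4174 -0.2972] [ 0.569  -0.1775]
```

Emit:
send_rows --moves "1 -2 0 0 0;1 -1 0 0 0;1 -1 0 0 0;1 -1 0 0 0;1 -1 0 0 0"

```text
time: 6.75
tool_pos: [0.5109, -0.1741, 0.0413]
orientation: [0.716, 0.698, 0.0, -0.0]
force: [0.5, 2.2, 1.5]
opening: 0.0858
gripper_force: 1.2
```

Emit:
send_rows --moves "1 -1 0 0 0;1 -1 0 0 0;1 -1 0 0 0;1 0 0 0 0"

```text
time: 7.15
tool_pos: [0.5109, -0.1778, 0.0413]
orientation: [0.716, 0.698, -0.0, 0.0]
force: [-1.1, 1.3, 1.2]
opening: 0.0855
gripper_force: 0.9
```

Emit:
send_rows --moves "1 -1 0 0 0;1 -1 0 0 0;1 0 0 0 0"

```text
time: 7.45
tool_pos: [0.5109, -0.1789, 0.0413]
orientation: [0.716, 0.698, 0.0, -0.0]
force: [-0.2, 3.0, 1.5]
opening: 0.0853
gripper_force: 1.8
```

Emit:
send_rows --moves "1 -1 0 0 0;1 -1 0 0 0;1 0 0 0 0"

```text
time: 7.75
tool_pos: [0.5113, -0.1791, 0.0413]
orientation: [0.716, 0.699, 0.001, -0.001]
force: [-0.5, 6.5, 2.3]
opening: 0.0855
gripper_force: 3.3
```

```bash
python3 see.py
```

```text
7.75 [ 0.5113 -0.1791  0.0413] [-0.5387  6.5426  2.2662]
2579 ((0.49627920985221863, -0.24688033759593964), (0.11191017925739288, 0.15065859258174896), 88.14331817626953) [ 0.42   -0.3044] [ 0.5707 -0.1887]
```

Emit:
send_rows --moves "1 -1 0 0 0;1 -1 0 0 0;1 -1 0 0 0;1 -1 0 0 0;1 0 0 0 0"

```text
time: 8.3
tool_pos: [0.5117, -0.1791, 0.0413]
orientation: [0.715, 0.699, 0.003, -0.003]
force: [0.2, 12.4, 5.9]
opening: 0.0853
gripper_force: 6.1
```

Emit:
send_rows --moves "1 5 0 0 0;1 20 0 0 0;1 10 0 -10 0;1 0 0 -40 0;1 0 0 -45 0"

```text
time: 8.8
tool_pos: [0.5104, -0.1508, 0.1367]
orientation: [0.716, 0.698, -0.002, -0.0]
force: [1.0, 0.4, 0.2]
opening: 0.0854
gripper_force: 0.0
```

```bash
python3 see.py; python3 -c "
from cell import bot;print(bot.read_state()['qpos'],bot.read_state()['tool_pos'])"
```

```text
8.8 [ 0.5104 -0.1508  0.1367] [0.9635 0.3843 0.165 ]
3212 ((0.4961906671524048, -0.24701814353466034), (0.11206381767988205, 0.15007023513317108), 88.06659698486328) [ 0.42   -0.3047] [ 0.5715 -0.1887]
[-0.22230135  0.4053168   0.63344132  1.72877934 -0.2679065   1.08033253
  0.47113466] [ 0.51607227 -0.1536549   0.14551481]
```

Emit:
send_rows --moves "0.6 -26 -31 0 0;0.6 -26 -31 0 0;0.6 -26 -31 0 0;0.6 -26 -31 0 0;0.6 0 0 0 8"

```text
time: 9.35
tool_pos: [0.3794, -0.2575, 0.1374]
orientation: [0.768, 0.641, -0.001, 0.001]
force: [-0.1, -0.2, -0.1]
opening: 0.0514
gripper_force: 0.0
```

Emit:
send_rows --moves "0.6 0 0 0 8;0.6 0 0 0 8;0.6 0 0 0 8;0.6 0 0 0 8;0.6 0 0 0 8"

```text
time: 9.85
tool_pos: [0.3849, -0.2528, 0.137]
orientation: [0.939, 0.344, 0.0, 0.001]
force: [0.8, 0.7, -0.5]
opening: 0.0512
gripper_force: 0.0
```

Emit:
send_rows --moves "0.6 0 0 0 8;0.6 0 0 0 8;0.6 0 0 0 8;0.6 0 0 0 8;0.6 0 0 0 8"

```text
time: 10.35
tool_pos: [0.385, -0.2527, 0.1371]
orientation: [1.0, 0.002, 0.001, 0.001]
force: [-0.4, -0.1, -0.0]
opening: 0.0511
gripper_force: 0.0
```

Emit:
send_rows --moves "0.6 0 0 0 2;0.6 0 0 0 0"

```text
time: 10.55
tool_pos: [0.385, -0.2521, 0.1367]
orientation: [1.0, -0.012, 0.0, 0.001]
force: [0.4, -0.7, -0.1]
opening: 0.051
gripper_force: 0.0
```

Emit:
send_rows --moves "0.6 0 -4 35 0;0.6 0 0 35 0;0.6 0 0 10 0;0.6 0 0 9 0;0.6 0 0 0 0"

```text
time: 11.05
tool_pos: [0.385, -0.2477, 0.0473]
orientation: [1.0, -0.012, -0.0, 0.0]
force: [0.5, -0.5, -0.5]
opening: 0.0514
gripper_force: 0.0
```

Emit:
send_rows --moves "0.6 5 0 0 0;0.6 5 0 0 0;0.6 4 0 0 0;0.6 4 0 0 0;0.6 3 0 0 0"

```text
time: 11.55
tool_pos: [0.4068, -0.2478, 0.0476]
orientation: [1.0, -0.012, 0.0, 0.0]
force: [-1.2, 0.1, 1.3]
opening: 0.051
gripper_force: 0.0
```

Emit:
send_rows --moves "0.6 3 0 0 0;0.6 3 0 0 0;0.6 2 0 0 0;0.6 2 0 0 0;0.6 0 0 0 0"

```text
time: 12.05
tool_pos: [0.4164, -0.248, 0.0472]
orientation: [1.0, -0.012, 0.0, 0.0]
force: [-1.2, -0.5, 0.4]
opening: 0.0513
gripper_force: 0.0
```

```bash
python3 see.py t2
```

```text
12.05 [ 0.4164 -0.248   0.0472] [-1.212  -0.4928  0.3575]
2093 ((0.5110374689102173, -0.24691396951675415), (0.11227372288703918, 0.14078296720981598), 88.62543487548828) [ 0.442  -0.3043] [ 0.5814 -0.1897]
```

View pics/t2.png

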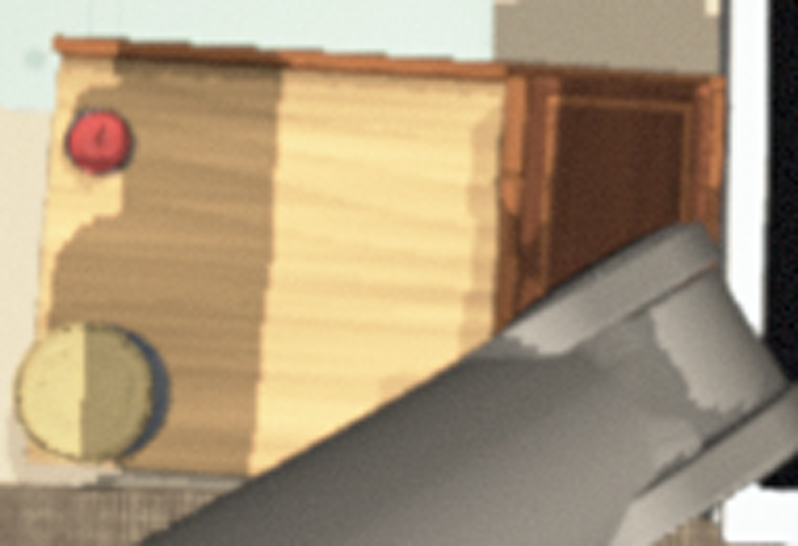

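Chest is nearly against the back edge (end at ~(600,75) in the crop); the drawer looks shut, and the tin and tea light have not moved. Press on until the force rises.

Emit:
send_rows --moves "0.6 1 0 0 0;0.6 1 0 0 0;0.6 0 0 0 0"

```text
time: 12.4
tool_pos: [0.4182, -0.2481, 0.0473]
orientation: [1.0, -0.012, 0.0, 0.0]
force: [-1.6, 0.3, -0.1]
opening: 0.0512
gripper_force: 0.0
```

Emit:
send_rows --moves "0.6 1 0 0 0;0.6 1 0 0 0;0.6 0 0 0 0"

```text
time: 12.7
tool_pos: [0.4192, -0.2481, 0.0471]
orientation: [1.0, -0.013, -0.001, -0.0]
force: [-4.1, 0.9, 0.9]
opening: 0.0512
gripper_force: 0.0
```

Emit:
send_rows --moves "0.6 1 0 0 0;0.6 1 0 0 0;0.6 0 0 0 0"

```text
time: 13.0
tool_pos: [0.4193, -0.2478, 0.0466]
orientation: [1.0, -0.013, -0.002, -0.001]
force: [-7.6, -0.0, 2.1]
opening: 0.0513
gripper_force: 0.0
```

Emit:
send_rows --moves "0.6 1 0 0 0;0.6 1 0 0 0;0.6 1 0 0 0;0.6 0 0 0 0"

```text
time: 13.4
tool_pos: [0.4193, -0.2475, 0.0459]
orientation: [1.0, -0.014, -0.005, -0.002]
force: [-11.8, 0.8, 2.6]
opening: 0.0514
gripper_force: 0.0
```

Emit:
send_rows --moves "0.6 -5 0 0 0;0.6 -25 0 0 0;0.6 -5 0 -10 0;0.6 0 0 -45 0;0.6 0 0 -45 0"

```text
time: 13.9
tool_pos: [0.391, -0.2473, 0.149]
orientation: [1.0, -0.013, 0.001, 0.0]
force: [1.7, 1.0, 0.8]
opening: 0.0508
gripper_force: 0.0
```

Emit:
send_rows --moves "0.6 0 0 0 -8;0.6 0 0 0 -8;0.6 0 0 0 -8;0.6 0 0 0 -8;0.6 0 0 0 -8"

```text
time: 14.4
tool_pos: [0.3924, -0.2478, 0.1489]
orientation: [0.943, 0.333, 0.002, 0.001]
force: [0.0, -0.6, -0.5]
opening: 0.0508
gripper_force: 0.0
```

Emit:
send_rows --moves "0.6 0 0 0 -8;0.6 0 0 0 -8;0.6 0 0 0 -8;0.6 0 0 0 -8;0.6 0 0 0 -8"

```text
time: 14.9
tool_pos: [0.3923, -0.2479, 0.1489]
orientation: [0.772, 0.635, 0.001, 0.002]
force: [-0.0, 1.1, 0.2]
opening: 0.0512
gripper_force: 0.0
```

Emit:
send_rows --moves "0.6 0 0 0 -8;0.6 0 0 0 -2;1 45 0 0 0;1 45 0 0 0;1 0 0 0 0"

```text
time: 15.4
tool_pos: [0.3947, -0.1504, 0.148]
orientation: [0.712, 0.702, 0.003, -0.001]
force: [-0.1, 0.1, -0.2]
opening: 0.0853
gripper_force: 0.0
```

```bash
python3 see.py t3
```

```text
15.4 [ 0.3947 -0.1504  0.148 ] [-0.0576  0.1107 -0.1511]
3224 ((0.5090802311897278, -0.24637681245803833), (0.1121506616473198, 0.15058575570583344), 88.18966674804688) [ 0.4331 -0.3042] [ 0.5851 -0.1883]
```

View pics/t3.png

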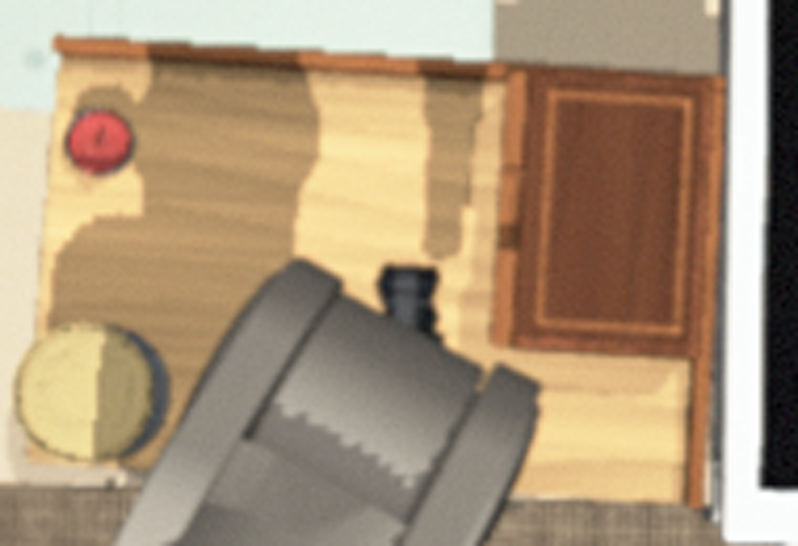

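Emit:
send_rows --moves "1 0 40 0 0.7;1 0 40 0 0;1 3 36 20 0;1 0 0 40 0;1 0 0 40 0"

```text
time: 15.95
tool_pos: [0.5123, -0.1598, 0.0476]
orientation: [0.72, 0.694, 0.001, 0.003]
force: [-0.3, -0.0, -1.3]
opening: 0.0852
gripper_force: 0.0
```

Emit:
send_rows --moves "1 0 0 7 0;1 -10 0 0 0;1 -8 0 0 0;1 -6 0 0 0;1 -3 0 0 0"

```text
time: 16.45
tool_pos: [0.5091, -0.1795, 0.0426]
orientation: [0.719, 0.695, 0.004, -0.003]
force: [-2.1, 15.5, 6.5]
opening: 0.0854
gripper_force: 7.6
```

Emit:
send_rows --moves "1 -2 0 0 0;1 -1 0 0 0;1 -1 0 0 0;1 0 0 0 0"

```text
time: 16.85
tool_pos: [0.5091, -0.1794, 0.0425]
orientation: [0.719, 0.695, 0.006, -0.005]
force: [-2.7, 18.2, 7.9]
opening: 0.085
gripper_force: 8.7
```

Flush. Retreat and check.

Emit:
send_rows --moves "1 8 0 0 0;1 20 0 0 0;1 5 0 -10 0;1 0 0 -40 0;1 0 0 -40 0"

```text
time: 17.35
tool_pos: [0.5084, -0.1578, 0.1329]
orientation: [0.721, 0.693, -0.0, 0.001]
force: [1.5, 0.5, -0.2]
opening: 0.0855
gripper_force: 0.0
```

Emit:
send_rows --moves "1 30 -30 -20 0;1 30 -30 0 0;1 20 -30 0 0;1 0 0 0 0"

```text
time: 17.75
tool_pos: [0.418, -0.071, 0.1512]
orientation: [0.719, 0.695, 0.001, -0.002]
force: [0.2, -0.5, -0.2]
opening: 0.0854
gripper_force: 0.0
```

```bash
python3 see.py t4; python3 - <<'E'
from h import *
p,d=bot.read_camera('scene');cv2.imwrite('pics/s4.png',cv2.resize(p[130:310,150:390],None,fx=3.2,fy=3.2,interpolation=cv2.INTER_CUBIC))
E
```

```text
17.75 [ 0.418  -0.071   0.1512] [ 0.1801 -0.4825 -0.1799]
3205 ((0.508560836315155, -0.24745970964431763), (0.11210530251264572, 0.15016958117485046), 88.04877471923828) [ 0.4329 -0.3046] [ 0.5844 -0.1899]
```

View pics/s4.png

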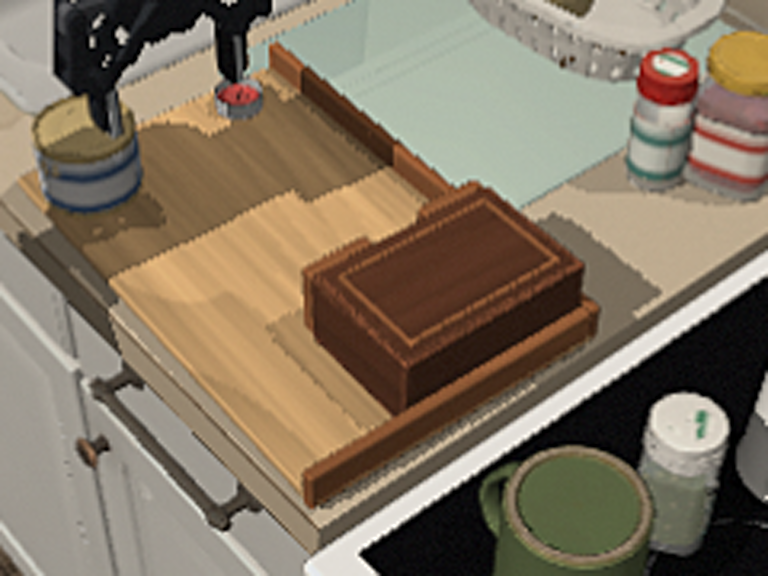

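The chest sits in the corner, flush along both raised edges (its corner in the crop is at about (583,265)). The drawer is shut, the other things have not moved, and the gripper is clear.

```bash
python3 -c "
from cell import bot;print(bot.finish_job())"
```

```text
the job is handed in; nothing more can be done
None
```

The job is handed in, verdict not shown: the chest is square in the tray's corner against both raised edges, its drawer is fully home, and nothing else on the tray visibly moved.

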